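# Reload the staining carrier from the storage rack

### The job

Move the row of four reagent bottles from the white storage rack into the metal carrier for the staining bench, each into the grey insert whose bore is made for its size, so that the row stands in the order the inserts set: the largest bottle in the widest bore, and so on down to the squat bottle in the narrowest. Keep the bottles upright, set them down rather than drop them, and leave each standing fully down in its own insert.

Things in the scene. Friction and masses are not known exactly. Their poses are not given: they have to be found in the camera images.
- squat_bottle: squat reagent bottle with a screw cap and no dropper, the lowest and thinnest of the four: 26 mm diameter, 59 mm tall over all, loose, at most 0.14 kg. Its round body is straight up to 53 mm, with the screw cap (16 mm wide) above. Take it by the round body, closing the fingers across the row (along the rack's x). Origin: centre of the underside; z up through the cap.
- small_dropper: smallest of the three dropper bottles: 31 mm diameter, 106 mm tall over all, loose, at most 0.14 kg. Its round body is straight up to 69 mm, with a collar (20 mm wide to 76 mm) and the rubber dropper bulb (12 mm wide) above. Take it by the round body, closing the fingers across the row (along the rack's x). Origin: centre of the underside; z up through the cap.
- medium_dropper: middle-sized dropper bottle: 36 mm diameter, 117 mm tall over all, loose, at most 0.14 kg. Its round body is straight up to 78 mm, with a collar (23 mm wide to 87 mm) and the rubber dropper bulb (15 mm wide) above. Take it by the round body, closing the fingers across the row (along the rack's x). Origin: centre of the underside; z up through the cap.
- large_dropper: largest dropper bottle: 42 mm diameter, 129 mm tall over all, loose, at most 0.14 kg. Its round body is straight up to 90 mm, with a collar (27 mm wide to 100 mm) and the rubber dropper bulb (17 mm wide) above. Take it by the round body, closing the fingers across the row (along the rack's x). Origin: centre of the underside; z up through the cap.
- insert_a: fixed grey insert, 62 x 62 x 26 mm, in the metal carrier, with a round bore of 35 mm (black pad below) made for the 26 mm bottle; the inserts differ only in bore. Origin: centre of the underside, under the bore's axis; bore floor 5 mm and rim 26 mm above it (rim 32 mm above the desk, 3 mm chamfer). x: across the row, the open side for fingers; y: along the row of inserts, pitch 63 mm.
- insert_b: fixed grey insert, 62 x 62 x 26 mm, in the metal carrier, with a round bore of 40 mm (black pad below) made for the 31 mm bottle; the inserts differ only in bore. Origin: centre of the underside, under the bore's axis; bore floor 5 mm and rim 26 mm above it (rim 32 mm above the desk, 3 mm chamfer). x: across the row, the open side for fingers; y: along the row of inserts, pitch 63 mm.
- insert_c: fixed grey insert, 62 x 62 x 26 mm, in the metal carrier, with a round bore of 45 mm (black pad below) made for the 36 mm bottle; the inserts differ only in bore. Origin: centre of the underside, under the bore's axis; bore floor 5 mm and rim 26 mm above it (rim 32 mm above the desk, 3 mm chamfer). x: across the row, the open side for fingers; y: along the row of inserts, pitch 63 mm.
- insert_d: fixed grey insert, 62 x 62 x 26 mm, in the metal carrier, with a round bore of 51 mm (black pad below) made for the 42 mm bottle; the inserts differ only in bore. Origin: centre of the underside, under the bore's axis; bore floor 5 mm and rim 26 mm above it (rim 32 mm above the desk, 3 mm chamfer). x: across the row, the open side for fingers; y: along the row of inserts, pitch 63 mm.
- storage_rack: fixed white plastic tray, 66 mm (x) by 246 mm (y) plus small end lugs, 22 mm high, walls 3 mm; four pockets in a row along y, pitch 60 mm, 57 x 60 mm inside; each holds one bottle at the start, standing on the 3 mm floor anywhere up to 4 mm off the middle. Origin: centre of the underside; x across the row, y along it.
- carrier: fixed aluminium channel, 70 mm (x) by 262 mm (y) plus end tabs, that carries the four inserts in a row along its y; lips 16 mm high, ends 26 mm. Origin: centre of the underside, on the desk; the inserts' origins lie 6 mm above it.

How it is judged:
By the outcome, as a careful person would: the job done as asked, in the order asked, and still so for the second after the job is handed in, with the robot touching nothing.
It also fails if it takes over 106 s, if anything falls off the work surface, if the arm or the gripper's body presses on something with over 40 N, if the wrist force passes 120 N, or if a joint passes its speed limit or range.

### The arm

A 7-joint arm with a two-finger parallel gripper is mounted at the origin on a cart in front of the work surface, level with it; the furniture and walls round the work are solid. World frame = base frame: x ahead of the robot, y to its left, z up, the work surface at z = 0. Lengths are in m, angles in degrees, forces in N, time in s.
With the tool pointing down it reaches from about 0.425 to 0.875 m from the base axis. Payload 4.7 kg.
Tool frame: the origin (TCP) lies between the finger pads; the fingertips stand env.tip_reach ahead of it and the grasp point (between the pads) lies 2 mm behind it (env.tip_reach is the distance from the TCP to the fingertips, in m); z points along the fingers, y is the line along which they close (so a half turn about z gives the same grasp; the last joint's range is limited). The gripper opens to 87 mm and grips with 3 to 60 N. Pads are 19 mm wide; open, the fingers measure 117 mm over their backs; the gripper's body (75 mm by 190 mm) begins 51 mm behind the grasp point.
Start: joints at [-74.25, 18.392, -4.016, 83.108, 1.295, 78.541, -3.26], TCP at [0.168, 0.628, 0.24] pointing down, gripper open.
Joint ranges: [-163.93, 163.93], [-17.29, 119.83], [-79.2, 71.16], [3.27, 140.29], [-89.18, 269.18], [5.43, 117.66], [-154.24, 154.24]. Speed limits (degrees/s): [147.25, 147.25, 180, 180, 180, 180, 180].

### API

Orientations are given as [roll, pitch, yaw] about the fixed x, y, z axes, in that order (R = Rz(yaw) Ry(pitch) Rx(roll)).
In Python, from cell import env gives the robot as it stands.
- The arm moves only by the tool move_tool, called after "Request:" in YAML: its name, and indented under it one key for each argument. Schema: {"type":"object","properties":{"plan":{"type":"array","items":{"type":"object","properties":{"pos":{"type":"array","items":{"type":"number"},"minItems":3,"maxItems":3},"turn":{"type":"number"},"aperture":{"type":"number"}},"additionalProperties":false,"required":["aperture"]},"minItems":1,"maxItems":8},"squeeze":{"type":"number"},"only":{"type":"string"},"quiet":{"type":"boolean"},"lines":{"type":"string"}},"required":["plan"],"additionalProperties":false}. plan is a list of rows, 1 to 8 of them, each an object with the fields pos (a list: dx, dy, dz in parts of the range, where 1.0 means 0.75 m), turn (a turn about the tool's z in normalised numbers (1 is 360 degrees)), aperture (the finger opening in m); a field left out counts as zero (the opening has to be given); each row is the pose to reach, as a shift and turn from the pose commanded when the call began, along the tool's axes at that moment; what a row does not reach only later rows make up. A row lasts 1/12 s, in which the tool goes at most 0.0417 m and 7.16 degrees, less where a joint would pass 70% of its speed; a pose out of reach is approached as far as the arm can. The fingers move at their own pace and stop on an object; squeeze is the grip in N (left out, the last holds). Time passes only in rows, so rows that do not move let the fingers close. The tool returns the time, the measured TCP pose, the force, the opening and the grip force at its end. only (a regular expression) keeps the lines of the reply that match it, lines (a string "A,B") keeps lines A to B, and quiet returns only ok. Input that does not fit is refused with a message, and nothing moves.
- env.get_obs(): the state, without advancing time (a new reading comes with each control period).
- env.read_camera(name): name is "side" or "top"; returns a dict with "color" (480x640x3 uint8, blue, green, red), "fx", "fy", "cx", "cy" (pixels), "world_from_camera" (4x4, takes a point from camera to world coordinates). Camera axes: x right, y down, z forward; pixel columns grow to the right and rows downward; lengths in m; the calibration is good to about 2 mm. A picture is of the moment at which its call begins. There is no depth.
- env.sign_off(): hands the job in; it is judged then, once.
The state is a dict: "time_s": time; "qpos": joint angles; "joint_velocities": joint speeds; "effort": joint torques, N m; "tool_pos": TCP position; "tool_rot": TCP orientation; "force": force on the tool from outside, world axes, zero at the start; "wrist_torque": the same for the moment, N m; "grip_width": finger opening in m; "grasp_force": force on a finger pad.
Only numpy, scipy, OpenCV 4.12 (cv2) and the standard library are available. Lean on these libraries where they do the work, as an engineer would, in place of code of your own. Each camera call takes 0.05 s, during which the arm holds its last target. There are 200 camera calls.

## Working session

There is one attempt and no reset: what is moved stays moved. The work goes in short steps, Python scripts to look and compute and a tool call to move; the robot and the scene stay as the last step left them, time stands still between calls to the robot, and variables do not carry over. Pictures are saved under pics/ and viewed, at most 14 in all, crops included, and the job is handed in when it is done.

```bash
ls; mkdir -p pics; python3 - <<'E'
from cell import env
import cv2
o=env.get_obs(); print(o['tool_pos'],o['tool_rot'],env.tip_reach,o['time_s'],o['grip_width'])
for n in ('top','side'):
    c=env.read_camera(n); cv2.imwrite(f'pics/{n}0.png',c['color']); print(n,c['fx'],c['cx'],c['cy'],c['world_from_camera'].round(4).tolist())
E
```

```text
cell.py
pics
[0.16752861 0.62749705 0.23845894] [-1.79890560e+02  7.30399349e-03  1.65061072e+02] 0.017 0.0 0.0866465125992506
top 459.7435923970005 317.1624707829317 238.944943743412 [[-0.0101, -0.986, 0.1662, 0.4252], [-0.9999, 0.0085, -0.0102, 0.0679], [0.0086, -0.1663, -0.986, 0.8749], [0.0, 0.0, 0.0, 1.0]]
side 604.2699271372111 318.0550553525371 234.3531719005525 [[-0.9557, -0.1586, 0.2479, 0.3469], [-0.2942, 0.4894, -0.8209, 0.7927], [0.0088, -0.8575, -0.5144, 0.5069], [0.0, 0.0, 0.0, 1.0]]
```

View pics/top0.png

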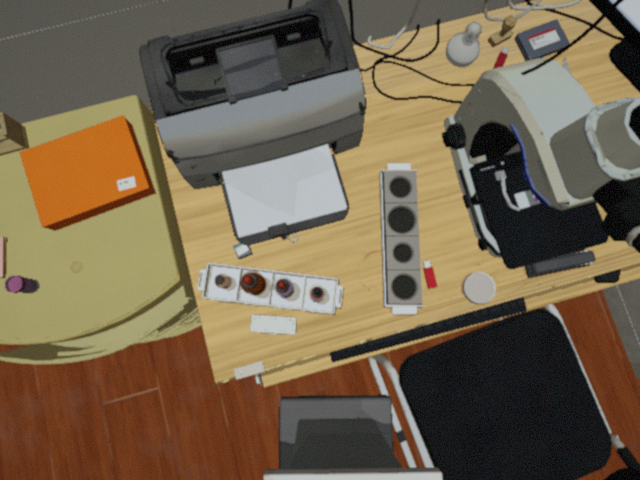

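View pics/side0.png

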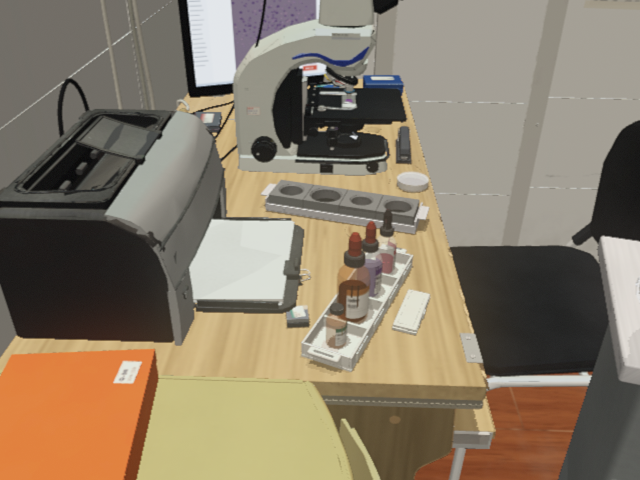

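Top view: the rack runs (200,275)-(342,300), with squat (222,281), large (253,283), medium (285,288) and small (317,294). The carrier runs (398,165)-(405,312), with bores at (401,187), (402,219), (403,253) and (403,287). The side view shows both from the left, so I'll zoom in.

```bash
python3 - <<'E'
import cv2
t=cv2.imread('pics/top0.png'); s=cv2.imread('pics/side0.png')
cv2.imwrite('pics/tc.png',cv2.resize(t[155:325,190:440],None,fx=3.2,fy=3.2,interpolation=cv2.INTER_CUBIC))
cv2.imwrite('pics/sc.png',cv2.resize(s[170:370,255:440],None,fx=3,fy=3,interpolation=cv2.INTER_CUBIC))
E
```

```text
(no output)
```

View pics/tc.png

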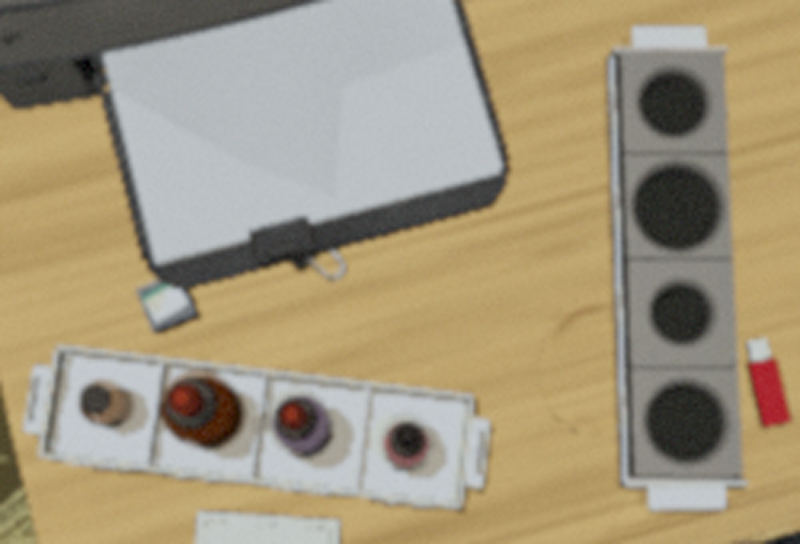

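View pics/sc.png

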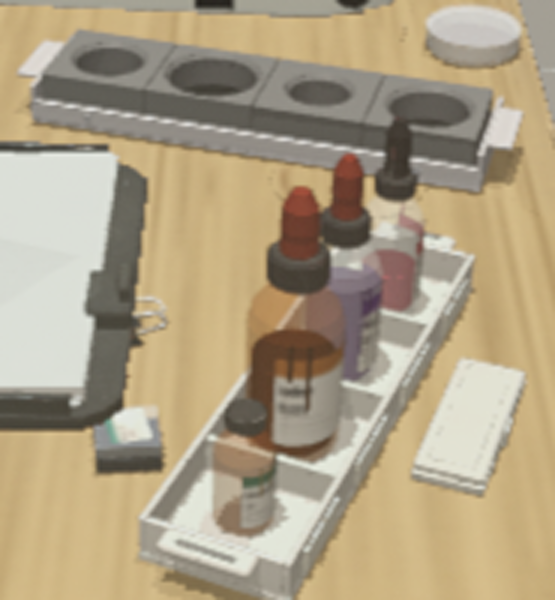

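```bash
cat > h.py <<'E'
import numpy as np
C={'top':(459.744,317.162,238.945,np.array([[-0.0101,-0.986,0.1662,0.4252],[-0.9999,0.0085,-0.0102,0.0679],[0.0086,-0.1663,-0.986,0.8749]])),
'side':(604.27,318.055,234.353,np.array([[-0.9557,-0.1586,0.2479,0.3469],[-0.2942,0.4894,-0.8209,0.7927],[0.0088,-0.8575,-0.5144,0.5069]]))}
def ray(n,p):
    f,cx,cy,M=C[n]; d=M[:,:3]@np.array([(p[0]-cx)/f,(p[1]-cy)/f,1]); return M[:,3],d/np.linalg.norm(d)
def atz(n,p,z): o,d=ray(n,p); return o+d*(z-o[2])/d[2]
def tri(t,s):
    A=np.zeros((3,3));b=np.zeros(3);L=[ray('top',t),ray('side',s)]
    for o,d in L: P=np.eye(3)-np.outer(d,d);A+=P;b+=P@o
    x=np.linalg.solve(A,b); return x,max(np.linalg.norm((np.eye(3)-np.outer(d,d))@(x-o)) for o,d in L)
tc=lambda x,y:(190+(x+.5)/3.2-.5,155+(y+.5)/3.2-.5)
sc=lambda x,y:(255+(x+.5)/3-.5,170+(y+.5)/3-.5)
E
python3 - <<'E'
from h import *
np.set_printoptions(precision=4,suppress=True)
for n,t,s,z in [('b',(673,103),(109,61),.032),('d',(677,206),(212,77),.032),('a',(681,312),(320,92),.032),('c',(685,422),(430,109),.032),
 ('squat',(96,398),(246,408),.062),('large',(186,397),(301,192),.132),('med',(292,414),(348,160),.12),('small',(407,437),(399,125),.109),
 ('rackFL',(58,347),(143,522),.022),('rackFR',(473,398),(413,229),.022),('rackNR',(463,508),(474,258),.022),('rackNL',(41,457),(298,565),.022)]:
    print(n,*tri(tc(*t),sc(*s)),atz('top',tc(*t),z)[:2],atz('side',sc(*s),z)[:2])
# microscope parts
for n,t,s in [('knobL',(455,135),(263,150)),('stageNearcorner',(490,250),(405,120))]: print(n,*tri(t,s))
E
```

```text
b [ 0.6669 -0.0997  0.029 ] 0.00019766341732774947 [ 0.6662 -0.0991] [ 0.6647 -0.094 ]
d [ 0.6043 -0.0996  0.0285] 0.0002711573933225526 [ 0.6038 -0.0989] [ 0.6021 -0.0931]
a [ 0.5408 -0.0993  0.0294] 0.0006422632067336376 [ 0.5411 -0.0987] [ 0.5391 -0.0944]
c [ 0.4774 -0.099   0.0291] 0.0003284839071045334 [ 0.4776 -0.0984] [ 0.4763 -0.0936]
squat [0.492  0.2325 0.0605] 0.00015774962496140172 [0.492  0.2322] [0.4913 0.2344]
large [0.4867 0.1733 0.1285] 0.00010642359423757578 [0.4863 0.1728] [0.4855 0.1791]
med [0.4785 0.1205 0.1161] 0.00011312637937732324 [0.4781 0.1202] [0.4773 0.1273]
small [0.467  0.0614 0.1044] 0.0003298378829709964 [0.4664 0.0614] [0.466  0.0697]
rackFL [0.5253 0.2639 0.0182] 0.00029944051337393456 [0.5252 0.2631] [0.5236 0.268 ]
rackFR [0.478  0.0208 0.0245] 0.015035954610569646 [0.4932 0.0222] [0.4635 0.017 ]
rackNR [0.4303 0.0288 0.0185] 8.623654039878761e-05 [0.4304 0.029 ] [0.4296 0.0343]
rackNL [0.4604 0.2713 0.0199] 0.0014334435135513269 [0.4617 0.271 ] [0.4585 0.2734]
knobL [ 0.7609 -0.2043  0.0499] 0.0010804725009899878
stageNearcorner [ 0.5126 -0.2226  0.1351] 0.016502154848873376
```

```bash
cat > g.py <<'E'
import sys,numpy as np
from cell import env
from scipy.spatial.transform import Rotation as R
o=env.get_obs(); p=o['tool_pos']; r=R.from_euler('xyz',o['tool_rot'],degrees=True)
x,y,z,yaw=map(float,sys.argv[1:5])
t=R.from_euler('xyz',[180,0,yaw],degrees=True)
print('delta',np.round(r.inv().apply(np.array([x,y,z])-p),4),'turn',round(np.degrees((r.inv()*t).as_rotvec()[2]),1),'tilt',np.round(np.degrees((r.inv()*t).as_rotvec()[:2]),1))
E
python3 g.py .4667 .0614 .2 82.5
```

```text
delta [-0.435  -0.4698  0.0394] turn 82.6 tilt [-0.1  0.1]
```

The manual's scale: shifts go in shares of 0.75 m and turns go in shares of 360 degrees. Converting my numbers, -0.205 m / 0.75 = -0.2733, -0.19 m / 0.75 = -0.2533, 38 degrees / 360 = 0.1056.

Request:
move_tool:
  plan:
    - {"pos": [-0.02,-0.0213,0],"turn": 0.0083,"aperture": 0.087}
    - {"pos": [-0.0533,-0.0573,0],"turn": 0.0222,"aperture": 0.087}
    - {"pos": [-0.0867,-0.0933,0],"turn": 0.0361,"aperture": 0.087}
    - {"pos": [-0.12,-0.1293,0],"turn": 0.05,"aperture": 0.087}
    - {"pos": [-0.1533,-0.1653,0],"turn": 0.0639,"aperture": 0.087}
    - {"pos": [-0.1867,-0.2,0],"turn": 0.0778,"aperture": 0.087}
    - {"pos": [-0.22,-0.2373,0],"turn": 0.0917,"aperture": 0.087}
    - {"pos": [-0.2533,-0.2733,0],"turn": 0.1056,"aperture": 0.087}
  squeeze: 15

```text
time_s: 0.77
tool_pos: [0.2987, 0.3789, 0.2392]
tool_rot: [-180.0, 0.0, 126.8]
force: [0.6, -1.2, -0.7]
grip_width: 0.0868
grasp_force: 0.0
```

```bash
python3 g.py .4667 .0614 .2 82.5
```

```text
delta [-0.3549 -0.0558  0.0392] turn 44.3 tilt [-0.  0.]
```

Converted, -0.31 m / 0.75 = -0.4133, -0.28 m / 0.75 = -0.3733, 44.3 degrees / 360 = 0.1231.

Request:
move_tool:
  plan:
    - {"pos": [-0.0533,-0.008,0],"turn": 0.0139,"aperture": 0.087}
    - {"pos": [-0.1067,-0.016,0],"turn": 0.0278,"aperture": 0.087}
    - {"pos": [-0.16,-0.024,0],"turn": 0.0444,"aperture": 0.087}
    - {"pos": [-0.2133,-0.0333,0],"turn": 0.0611,"aperture": 0.087}
    - {"pos": [-0.2667,-0.0413,0],"turn": 0.0778,"aperture": 0.087}
    - {"pos": [-0.32,-0.0507,0],"turn": 0.0944,"aperture": 0.087}
    - {"pos": [-0.3733,-0.0587,0],"turn": 0.1111,"aperture": 0.087}
    - {"pos": [-0.4133,-0.0653,0],"turn": 0.1231,"aperture": 0.087}

```text
time_s: 1.43
tool_pos: [0.447, 0.1004, 0.2396]
tool_rot: [180.0, 0.0, 82.3]
force: [0.2, 0.3, 0.3]
grip_width: 0.0873
grasp_force: 0.0
```

Request:
move_tool:
  plan:
    - {"pos": [-0.0267,-0.0053,0],"aperture": 0.087}
    - {"pos": [-0.0267,-0.0053,0],"aperture": 0.087}
    - {"pos": [-0.0267,-0.0053,0],"aperture": 0.087}

```text
time_s: 1.68
tool_pos: [0.4393, 0.0839, 0.2394]
tool_rot: [-180.0, -0.0, 82.6]
force: [-1.4, 0.1, 0.1]
grip_width: 0.0873
grasp_force: 0.0
```

```bash
python3 g.py .4667 .0614 .06 82.5; python3 -c "
from cell import env;import cv2,numpy as np
cv2.imwrite('pics/a.png',np.hstack([cv2.resize(env.read_camera('top')['color'][130:370,190:510],(400,300)),cv2.resize(env.read_camera('side')['color'],(400,300))]))"
```

```text
delta [-0.0189  0.0301  0.1793] turn 0.1 tilt [-0. -0.]
```

View pics/a.png

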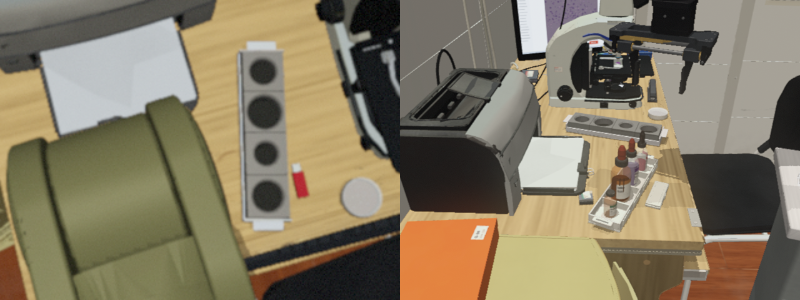

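The arm and gripper show up in the side view over the table, and the bottles are undisturbed. Next I'll pick the small dropper.

Converted, 0.179 m / 0.75 = 0.2387, 0.165 m / 0.75 = 0.22.

Request:
move_tool:
  plan:
    - {"pos": [-0.0107,0.016,0.0267],"aperture": 0.087}
    - {"pos": [-0.0253,0.04,0.0533],"aperture": 0.087}
    - {"pos": [-0.0253,0.04,0.0867],"aperture": 0.087}
    - {"pos": [-0.0253,0.04,0.12],"aperture": 0.087}
    - {"pos": [-0.0253,0.04,0.1533],"aperture": 0.087}
    - {"pos": [-0.0253,0.04,0.1867],"aperture": 0.087}
    - {"pos": [-0.0253,0.04,0.22],"aperture": 0.087}
    - {"pos": [-0.0253,0.04,0.2387],"aperture": 0.087}

```text
time_s: 2.45
tool_pos: [0.4651, 0.0635, 0.0577]
tool_rot: [-179.8, 0.1, 82.9]
force: [-0.8, 0.6, -0.3]
grip_width: 0.0871
grasp_force: 0.0
```

Request:
move_tool:
  plan:
    - {"aperture": 0.087}
    - {"aperture": 0.087}

```text
time_s: 2.62
tool_pos: [0.4664, 0.0631, 0.06]
tool_rot: [-179.9, 0.1, 82.9]
force: [-0.3, 0.4, 0.2]
grip_width: 0.087
grasp_force: 0.0
```

```bash
python3 g.py .4667 .0614 .06 82.5
```

```text
delta [-0.0017  0.0005  0.    ] turn 0.4 tilt [-0.1  0.1]
```

Converted, -0.0017 m / 0.75 = -0.0023.

Request:
move_tool:
  plan:
    - {"pos": [-0.0023,0,0],"aperture": 0.06}
    - {"pos": [-0.0023,0,0],"aperture": 0.045}
    - {"pos": [-0.0023,0,0],"aperture": 0.035}
    - {"pos": [-0.0023,0,0],"aperture": 0.03}
    - {"pos": [-0.0023,0,0],"aperture": 0.025}
    - {"pos": [-0.0023,0,0],"aperture": 0.02}
    - {"pos": [-0.0023,0,0],"aperture": 0.02}
    - {"pos": [-0.0023,0,0],"aperture": 0.02}
  squeeze: 15

```text
time_s: 3.28
tool_pos: [0.4668, 0.0604, 0.0606]
tool_rot: [180.0, -0.0, 82.8]
force: [0.1, -0.4, 0.1]
grip_width: 0.0415
grasp_force: 0.0
```

Request:
move_tool:
  plan:
    - {"aperture": 0.02}
    - {"aperture": 0.02}
    - {"aperture": 0.02}

```text
time_s: 3.53
tool_pos: [0.4668, 0.0604, 0.0605]
tool_rot: [180.0, -0.0, 82.8]
force: [-1.1, 0.5, 0.2]
grip_width: 0.0304
grasp_force: 15.0
```

```bash
python3 -c "
from cell import env;import cv2,numpy as np
cv2.imwrite('pics/b.png',cv2.resize(env.read_camera('side')['color'][130:370,255:480],None,fx=2.4,fy=2.4))"
```

```text
(no output)
```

View pics/b.png

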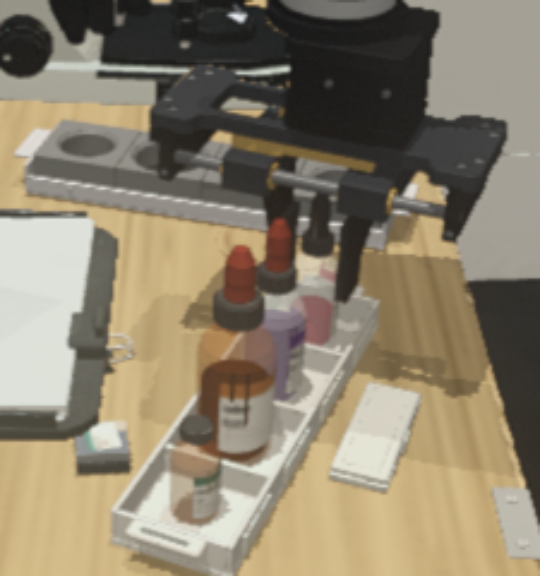

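The bottle is held: opening 30.4 mm, grip 15 N, standing upright in its pocket. Next I'll lift it and carry it to insert_b.

Converted, -0.1 m / 0.75 = -0.1333, -0.09 m / 0.75 = -0.12.

Request:
move_tool:
  plan:
    - {"pos": [0,0,-0.0067],"aperture": 0.02}
    - {"pos": [0,0,-0.02],"aperture": 0.02}
    - {"pos": [0,0,-0.04],"aperture": 0.02}
    - {"pos": [0,0,-0.0667],"aperture": 0.02}
    - {"pos": [0,0,-0.0933],"aperture": 0.02}
    - {"pos": [0,0,-0.12],"aperture": 0.02}
    - {"pos": [0,0,-0.1333],"aperture": 0.02}
    - {"pos": [0,0,-0.1333],"aperture": 0.02}

```text
time_s: 4.25
tool_pos: [0.4685, 0.0608, 0.1634]
tool_rot: [179.7, -0.2, 82.8]
force: [0.9, 0.4, -1.0]
grip_width: 0.0302
grasp_force: 15.0
```

```bash
python3 g.py .6667 -.099 .16 90
```

```text
delta [-0.1335  0.2168  0.004 ] turn -7.2 tilt [ 0.3 -0.2]
```

Converted, 0.198 m / 0.75 = 0.264, 0.175 m / 0.75 = 0.2333, -7 degrees / 360 = -0.0194.

Request:
move_tool:
  plan:
    - {"pos": [-0.0067,0.0107,0],"aperture": 0.02}
    - {"pos": [-0.024,0.04,0],"turn": -0.0028,"aperture": 0.02}
    - {"pos": [-0.048,0.0773,0],"turn": -0.0056,"aperture": 0.02}
    - {"pos": [-0.072,0.1173,0],"turn": -0.0083,"aperture": 0.02}
    - {"pos": [-0.096,0.156,0],"turn": -0.0111,"aperture": 0.02}
    - {"pos": [-0.12,0.1947,0],"turn": -0.0139,"aperture": 0.02}
    - {"pos": [-0.144,0.2333,0],"turn": -0.0167,"aperture": 0.02}
    - {"pos": [-0.1627,0.264,0],"turn": -0.0194,"aperture": 0.02}

```text
time_s: 4.92
tool_pos: [0.6487, -0.0885, 0.1581]
tool_rot: [-179.9, 0.1, 89.8]
force: [-1.1, -0.2, -0.8]
grip_width: 0.0303
grasp_force: 15.0
```

Request:
move_tool:
  plan:
    - {"pos": [-0.008,0.0133,0],"aperture": 0.02}
    - {"pos": [-0.0153,0.0253,0],"aperture": 0.02}
    - {"pos": [-0.0153,0.0253,0],"aperture": 0.02}
    - {"pos": [-0.0153,0.0253,0],"aperture": 0.02}

```text
time_s: 5.25
tool_pos: [0.666, -0.0982, 0.1584]
tool_rot: [-179.8, 0.1, 89.7]
force: [-1.3, -0.2, -0.5]
grip_width: 0.0304
grasp_force: 15.0
```

```bash
python3 g.py .6667 -.099 .069 90
```

```text
delta [-0.0007  0.001   0.0894] turn -0.3 tilt [-0.2  0.1]
```

Converted, 0.062 m / 0.75 = 0.0827, 0.045 m / 0.75 = 0.06.

Request:
move_tool:
  plan:
    - {"pos": [0,0.0013,0.0133],"aperture": 0.02}
    - {"pos": [-0.0013,0.0013,0.04],"aperture": 0.02}
    - {"pos": [-0.0013,0.0013,0.06],"aperture": 0.02}
    - {"pos": [-0.0013,0.0013,0.0773],"aperture": 0.02}
    - {"pos": [-0.0013,0.0013,0.0827],"aperture": 0.02}
    - {"pos": [-0.0013,0.0013,0.0827],"aperture": 0.02}
    - {"pos": [-0.0013,0.0013,0.0827],"aperture": 0.02}

```text
time_s: 5.83
tool_pos: [0.6678, -0.0979, 0.0988]
tool_rot: [180.0, -0.0, 89.8]
force: [0.2, 0.6, -0.4]
grip_width: 0.0308
grasp_force: 15.0
```

```bash
python3 g.py .6667 -.099 .0685 90;  python3 -c "
from cell import env;import cv2,numpy as np
cv2.imwrite('pics/c.png',np.hstack([cv2.resize(env.read_camera('top')['color'][150:330,360:495],(400,533)),cv2.resize(env.read_camera('side')['color'][130:250,245:335],(400,533))]))"
```

```text
delta [-0.0011 -0.0011  0.0303] turn -0.2 tilt [ 0. -0.]
```

View pics/c.png

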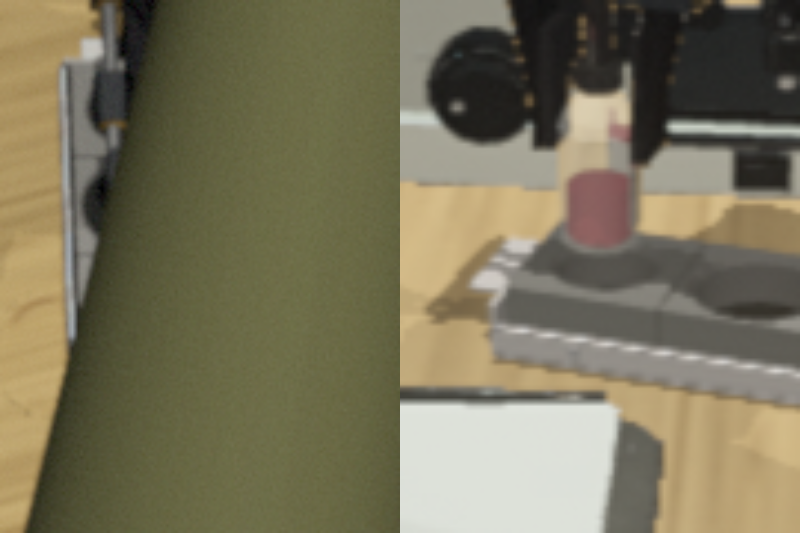

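The top view is blocked by the arm. In the side view the bottle base (crop 599,238) hangs over bore b (605,268). I'll check the offset.

```bash
python3 -c "
from h import *
print(atz('side',(245+199/4.444,130+238/4.444),.041),atz('side',(245+205/4.444,130+268/4.444),.032))"
```

```text
[ 0.66886696 -0.09997572  0.041     ] [ 0.66404713 -0.09293637  0.032     ]
```

```bash
python3 - <<'E'
from h import *
import cv2
from cell import env
def proj(n,P):
    f,cx,cy,M=C[n]; q=M[:,:3].T@(np.array(P)-M[:,3]); return np.array([f*q[0]/q[2]+cx,f*q[1]/q[2]+cy])
im=env.read_camera('side')['color']; t0=(235,125)
crop=cv2.resize(im[125:225,275:345] if 0 else im[140:220,260:330],None,fx=8,fy=7.5,interpolation=cv2.INTER_LANCZOS4)
crop=cv2.resize(im[140:215,260:330],None,fx=8,fy=8,interpolation=cv2.INTER_LANCZOS4)
a=np.linspace(0,2*np.pi,60)
b0=np.array([.6666,-.0993,.029])  # triangulated rim centre
def circ(c,r,col):
    pts=np.array([proj('side',c+r*np.array([np.cos(k),np.sin(k),0])) for k in a]); pts=((pts-[260,140]+.5)*8).astype(int)
    cv2.polylines(crop,[pts],True,col,1)
circ(b0,.020,(0,255,0))           # bore rim
circ(b0+[.0012,.0011,.0095],.0155,(0,0,255)) # base expected where the tool says it is
cv2.imwrite('pics/d.png',crop)
E
```

```text
(no output)
```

View pics/d.png

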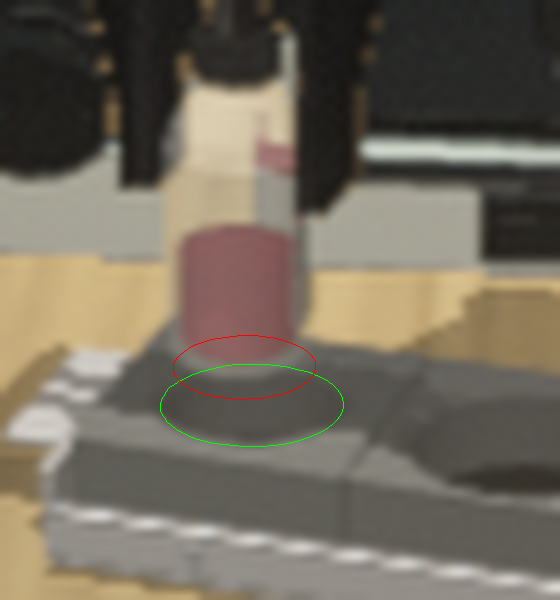

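```bash
python3 - <<'E'
from h import *
def proj(n,P):
    f,cx,cy,M=C[n]; q=M[:,:3].T@(np.array(P)-M[:,3]); return np.array([f*q[0]/q[2]+cx,f*q[1]/q[2]+cy])
a=np.linspace(0,2*np.pi,200)
for n,c,r,m in [('squat',(.492,.2325,0),.013,(243,533)),('large',(.4867,.1733,0),.021,(303,455)),('med',(.4785,.1205,0),.018,(350,376)),('small',(.467,.0614,0),.0155,(397,312))]:
    for z in (0,.003):
        P=np.array([proj('side',np.array(c)+[r*np.cos(k),r*np.sin(k),z]) for k in a])
        print(n,z,'bottom row',((P[:,1].max()-170+.5)*3).round(0),'cols',((P[:,0].min()-255)*3).round(),((P[:,0].max()-255)*3).round(),'seen',m)
E
```

```text
squat 0 bottom row 545.0 cols 210.0 272.0 seen (243, 533)
squat 0.003 bottom row 540.0 cols 210.0 273.0 seen (243, 533)
large 0 bottom row 472.0 cols 241.0 336.0 seen (303, 455)
large 0.003 bottom row 466.0 cols 242.0 337.0 seen (303, 455)
med 0 bottom row 400.0 cols 295.0 373.0 seen (350, 376)
med 0.003 bottom row 395.0 cols 296.0 373.0 seen (350, 376)
small 0 bottom row 330.0 cols 353.0 416.0 seen (397, 312)
small 0.003 bottom row 325.0 cols 353.0 416.0 seen (397, 312)
```

The squat bottle, standing in the rack, shows the same visual shortening at its base as this one does. That suggests rounded glass rather than a placement error. I'll lower gently and watch the force.

Converted, 0.018 m / 0.75 = 0.024, 0.016 m / 0.75 = 0.0213.

Request:
move_tool:
  plan:
    - {"pos": [-0.0013,-0.002,0.0067],"aperture": 0.02}
    - {"pos": [-0.0013,-0.002,0.012],"aperture": 0.02}
    - {"pos": [-0.0013,-0.002,0.0173],"aperture": 0.02}
    - {"pos": [-0.0013,-0.002,0.0213],"aperture": 0.02}
    - {"pos": [-0.0013,-0.002,0.024],"aperture": 0.02}
    - {"pos": [-0.0013,-0.002,0.024],"aperture": 0.02}

```text
time_s: 6.48
tool_pos: [0.6658, -0.099, 0.0797]
tool_rot: [-179.9, -0.0, 89.8]
force: [-0.3, 0.3, -0.9]
grip_width: 0.0307
grasp_force: 15.0
```

```bash
python3 g.py .6663 -.099 .0685 90
```

```text
delta [-0.      0.0005  0.0112] turn -0.2 tilt [-0.1 -0. ]
```

Converted, 0.0112 m / 0.75 = 0.0149, 0.0105 m / 0.75 = 0.014.

Request:
move_tool:
  plan:
    - {"pos": [0,0,0.0053],"aperture": 0.02}
    - {"pos": [0,0,0.0093],"aperture": 0.02}
    - {"pos": [0,0,0.012],"aperture": 0.02}
    - {"pos": [0,0,0.014],"aperture": 0.02}
    - {"pos": [0,0,0.0149],"aperture": 0.02}
    - {"pos": [0,0,0.0149],"aperture": 0.02}
    - {"pos": [0,0,0.0149],"aperture": 0.02}

```text
time_s: 7.07
tool_pos: [0.6662, -0.0992, 0.0694]
tool_rot: [180.0, -0.0, 89.8]
force: [-1.0, 0.2, -1.0]
grip_width: 0.0305
grasp_force: 15.0
```

Converted, 0.001 m / 0.75 = 0.0013, 0.0005 m / 0.75 = 0.0007.

Request:
move_tool:
  plan:
    - {"pos": [0,0,0.0007],"aperture": 0.02}
    - {"pos": [0,0,0.0013],"aperture": 0.02}
    - {"pos": [0,0,0.0013],"aperture": 0.02}
    - {"pos": [0,0,0.0013],"aperture": 0.02}

```text
time_s: 7.4
tool_pos: [0.6664, -0.0992, 0.0687]
tool_rot: [180.0, -0.0, 89.8]
force: [-0.7, 0.3, -0.2]
grip_width: 0.0305
grasp_force: 15.0
```

Request:
move_tool:
  plan:
    - {"pos": [0,0,0.0007],"aperture": 0.02}
    - {"pos": [0,0,0.0013],"aperture": 0.02}
    - {"pos": [0,0,0.0013],"aperture": 0.02}

```text
time_s: 7.65
tool_pos: [0.6665, -0.0992, 0.0685]
tool_rot: [180.0, -0.0, 89.8]
force: [-2.5, 0.6, 5.5]
grip_width: 0.031
grasp_force: 14.9
```

Contact at 5.5 N, so I'll release and retreat.

Converted, -0.045 m / 0.75 = -0.06, -0.02 m / 0.75 = -0.0267.

Request:
move_tool:
  plan:
    - {"aperture": 0.035}
    - {"aperture": 0.045}
    - {"aperture": 0.06}
    - {"aperture": 0.06}
    - {"aperture": 0.06}
    - {"pos": [0,0,-0.0067],"aperture": 0.06}
    - {"pos": [0,0,-0.0267],"aperture": 0.06}
    - {"pos": [0,0,-0.06],"aperture": 0.06}

```text
time_s: 8.32
tool_pos: [0.6645, -0.0988, 0.1111]
tool_rot: [-179.7, -0.0, 89.8]
force: [-0.2, -0.1, 0.2]
grip_width: 0.0593
grasp_force: 0.0
```

Request:
move_tool:
  plan:
    - {"pos": [0,0,-0.04],"aperture": 0.087}
    - {"pos": [0,0,-0.08],"aperture": 0.087}
    - {"pos": [0,0,-0.1133],"aperture": 0.087}
    - {"pos": [0,0,-0.1333],"aperture": 0.087}
    - {"pos": [0,0,-0.1333],"aperture": 0.087}

```text
time_s: 8.73
tool_pos: [0.6685, -0.1001, 0.2187]
tool_rot: [179.5, 0.0, 89.7]
force: [0.5, -0.2, 0.3]
grip_width: 0.0834
grasp_force: 0.0
```

```bash
python3 g.py .4865 .173 .21 82.5
```

```text
delta [ 0.2723 -0.1833  0.0069] turn 7.2 tilt [ 0.5 -0. ]
```

Converted, 0.245 m / 0.75 = 0.3267, 0.212 m / 0.75 = 0.2827, 7.2 degrees / 360 = 0.02.

Request:
move_tool:
  plan:
    - {"pos": [0.02,-0.0133,0],"aperture": 0.087}
    - {"pos": [0.0627,-0.0427,0],"turn": 0.0028,"aperture": 0.087}
    - {"pos": [0.1067,-0.072,0],"turn": 0.0056,"aperture": 0.087}
    - {"pos": [0.1507,-0.1013,0],"turn": 0.0083,"aperture": 0.087}
    - {"pos": [0.1947,-0.1307,0],"turn": 0.0111,"aperture": 0.087}
    - {"pos": [0.2387,-0.16,0],"turn": 0.0139,"aperture": 0.087}
    - {"pos": [0.2827,-0.1907,0],"turn": 0.0167,"aperture": 0.087}
    - {"pos": [0.3267,-0.22,0],"turn": 0.02,"aperture": 0.087}

```text
time_s: 9.4
tool_pos: [0.5005, 0.1477, 0.2124]
tool_rot: [-180.0, -0.0, 82.5]
force: [0.3, 1.4, -1.4]
grip_width: 0.0875
grasp_force: 0.0
```

Request:
move_tool:
  plan:
    - {"pos": [0.024,-0.0173,0],"aperture": 0.087}
    - {"pos": [0.0347,-0.024,0],"aperture": 0.087}
    - {"pos": [0.0347,-0.024,0],"aperture": 0.087}
    - {"pos": [0.0347,-0.024,0],"aperture": 0.087}

```text
time_s: 9.73
tool_pos: [0.4884, 0.1735, 0.2124]
tool_rot: [180.0, 0.0, 82.5]
force: [-0.0, 0.1, -0.4]
grip_width: 0.087
grasp_force: 0.0
```

```bash
python3 g.py .4865 .173 .084 82.5; python3 -c "
from cell import env;import cv2,numpy as np
cv2.imwrite('pics/e.png',cv2.resize(env.read_camera('side')['color'][150:250,245:445],None,fx=4,fy=4))"
```

```text
delta [-0.0006 -0.0019  0.1284] turn 0.0 tilt [0. 0.]
```

View pics/e.png

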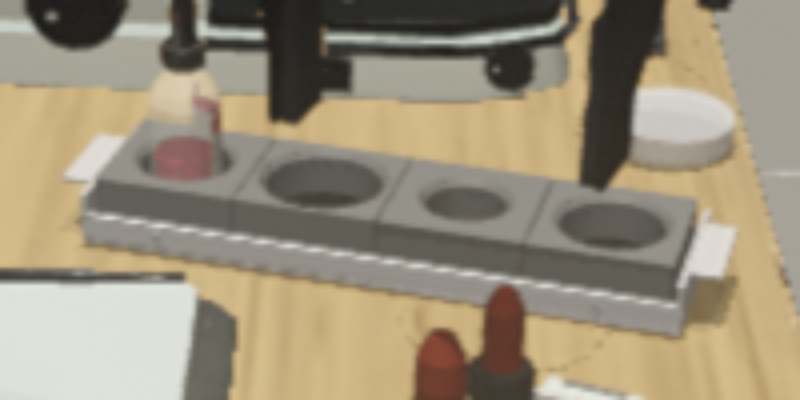

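The small dropper stands upright and seated in bore b, with its base near crop (185,165). Now the large one.

Request:
move_tool:
  plan:
    - {"pos": [-0.0007,-0.0027,0.0267],"aperture": 0.087}
    - {"pos": [-0.0007,-0.0027,0.06],"aperture": 0.087}
    - {"pos": [-0.0007,-0.0027,0.0933],"aperture": 0.087}
    - {"pos": [-0.0007,-0.0027,0.1267],"aperture": 0.087}
    - {"pos": [-0.0007,-0.0027,0.1533],"aperture": 0.087}
    - {"pos": [-0.0007,-0.0027,0.168],"aperture": 0.087}
    - {"pos": [-0.0007,-0.0027,0.1707],"aperture": 0.087}
    - {"pos": [-0.0007,-0.0027,0.1707],"aperture": 0.087}

```text
time_s: 10.45
tool_pos: [0.4863, 0.173, 0.0842]
tool_rot: [-180.0, 0.1, 82.4]
force: [-0.0, 0.4, -0.8]
grip_width: 0.0869
grasp_force: 0.0
```

Request:
move_tool:
  plan:
    - {"aperture": 0.06}
    - {"aperture": 0.05}
    - {"aperture": 0.04}
    - {"aperture": 0.03}
    - {"aperture": 0.03}
    - {"aperture": 0.03}
    - {"aperture": 0.03}
    - {"aperture": 0.03}
  squeeze: 15

```text
time_s: 11.12
tool_pos: [0.4858, 0.1745, 0.0845]
tool_rot: [180.0, -0.0, 82.6]
force: [1.1, 0.6, -0.9]
grip_width: 0.0415
grasp_force: 11.1
```

Request:
move_tool:
  plan:
    - {"aperture": 0.03}
    - {"aperture": 0.03}

```text
time_s: 11.28
tool_pos: [0.4858, 0.1745, 0.0844]
tool_rot: [180.0, -0.0, 82.6]
force: [-1.0, -0.0, 0.8]
grip_width: 0.0418
grasp_force: 15.0
```

Converted, -0.135 m / 0.75 = -0.18, -0.13 m / 0.75 = -0.1733.

Request:
move_tool:
  plan:
    - {"pos": [0,0,-0.0067],"aperture": 0.03}
    - {"pos": [0,0,-0.0267],"aperture": 0.03}
    - {"pos": [0,0,-0.0533],"aperture": 0.03}
    - {"pos": [0,0,-0.08],"aperture": 0.03}
    - {"pos": [0,0,-0.1133],"aperture": 0.03}
    - {"pos": [0,0,-0.1467],"aperture": 0.03}
    - {"pos": [0,0,-0.1733],"aperture": 0.03}
    - {"pos": [0,0,-0.18],"aperture": 0.03}

```text
time_s: 11.95
tool_pos: [0.4874, 0.1749, 0.223]
tool_rot: [179.7, -0.2, 82.5]
force: [0.3, -0.7, 0.0]
grip_width: 0.0418
grasp_force: 15.0
```

Request:
move_tool:
  plan:
    - {"aperture": 0.03}
    - {"aperture": 0.03}

```text
time_s: 12.12
tool_pos: [0.4852, 0.1742, 0.2185]
tool_rot: [-179.9, 0.0, 82.6]
force: [0.0, 0.0, -2.1]
grip_width: 0.0417
grasp_force: 15.0
```

```bash
python3 g.py .604 -.099 .215 90
```

```text
delta [-0.2555  0.1532  0.0035] turn -7.4 tilt [-0.1  0. ]
```

Converted, -0.215 m / 0.75 = -0.2867, -0.185 m / 0.75 = -0.2467, -7.4 degrees / 360 = -0.0206.

Request:
move_tool:
  plan:
    - {"pos": [-0.0133,0.008,0],"aperture": 0.03}
    - {"pos": [-0.0467,0.028,0],"turn": -0.0028,"aperture": 0.03}
    - {"pos": [-0.0867,0.052,0],"turn": -0.0056,"aperture": 0.03}
    - {"pos": [-0.1267,0.076,0],"turn": -0.0083,"aperture": 0.03}
    - {"pos": [-0.1667,0.1,0],"turn": -0.0111,"aperture": 0.03}
    - {"pos": [-0.2067,0.124,0],"turn": -0.0139,"aperture": 0.03}
    - {"pos": [-0.2467,0.148,0],"turn": -0.0167,"aperture": 0.03}
    - {"pos": [-0.2867,0.172,0],"turn": -0.0206,"aperture": 0.03}

```text
time_s: 12.78
tool_pos: [0.5853, -0.0583, 0.2177]
tool_rot: [-179.9, 0.0, 90.0]
force: [1.0, -0.0, -1.7]
grip_width: 0.0417
grasp_force: 15.0
```

Request:
move_tool:
  plan:
    - {"pos": [-0.0267,0.0173,0],"aperture": 0.03}
    - {"pos": [-0.0427,0.0267,0],"aperture": 0.03}
    - {"pos": [-0.0493,0.0313,0],"aperture": 0.03}
    - {"pos": [-0.0493,0.0313,0],"aperture": 0.03}
    - {"pos": [-0.0493,0.0313,0],"aperture": 0.03}

```text
time_s: 13.2
tool_pos: [0.6085, -0.0922, 0.2182]
tool_rot: [-179.9, -0.0, 89.9]
force: [0.1, 0.9, -1.1]
grip_width: 0.0414
grasp_force: 15.0
```

```bash
python3 g.py .604 -.099 .0924 90
```

```text
delta [-0.0068 -0.0042  0.1258] turn -0.1 tilt [-0.1 -0. ]
```

Converted, 0.098 m / 0.75 = 0.1307, 0.095 m / 0.75 = 0.1267.

Request:
move_tool:
  plan:
    - {"pos": [-0.0091,-0.0053,0],"aperture": 0.03}
    - {"pos": [-0.0091,-0.0053,0.02],"aperture": 0.03}
    - {"pos": [-0.0091,-0.0053,0.0533],"aperture": 0.03}
    - {"pos": [-0.0091,-0.0053,0.0867],"aperture": 0.03}
    - {"pos": [-0.0091,-0.0053,0.1133],"aperture": 0.03}
    - {"pos": [-0.0091,-0.0053,0.1267],"aperture": 0.03}
    - {"pos": [-0.0091,-0.0053,0.1307],"aperture": 0.03}
    - {"pos": [-0.0091,-0.0053,0.1307],"aperture": 0.03}

```text
time_s: 13.87
tool_pos: [0.6048, -0.0987, 0.1212]
tool_rot: [-180.0, -0.0, 90.0]
force: [-0.3, 0.2, -0.5]
grip_width: 0.0417
grasp_force: 15.0
```

```bash
python3 g.py .604 -.099 .0924 90
```

```text
delta [-0.0003 -0.0008  0.0288] turn 0.0 tilt [-0. -0.]
```

Converted, 0.0285 m / 0.75 = 0.038, 0.028 m / 0.75 = 0.0373.

Request:
move_tool:
  plan:
    - {"pos": [0,-0.0011,0.0067],"aperture": 0.03}
    - {"pos": [0,-0.0011,0.0133],"aperture": 0.03}
    - {"pos": [0,-0.0011,0.02],"aperture": 0.03}
    - {"pos": [0,-0.0011,0.0253],"aperture": 0.03}
    - {"pos": [0,-0.0011,0.0307],"aperture": 0.03}
    - {"pos": [0,-0.0011,0.0347],"aperture": 0.03}
    - {"pos": [0,-0.0011,0.0373],"aperture": 0.03}
    - {"pos": [0,-0.0011,0.038],"aperture": 0.03}

```text
time_s: 14.53
tool_pos: [0.6043, -0.0993, 0.0925]
tool_rot: [-180.0, 0.0, 90.0]
force: [0.3, -0.0, -0.8]
grip_width: 0.0415
grasp_force: 15.0
```

Request:
move_tool:
  plan:
    - {"pos": [0,0,0.0007],"aperture": 0.03}
    - {"pos": [0,0,0.0007],"aperture": 0.03}

```text
time_s: 14.7
tool_pos: [0.6045, -0.0994, 0.0925]
tool_rot: [180.0, -0.0, 90.0]
force: [-0.6, -0.8, -1.1]
grip_width: 0.0416
grasp_force: 15.0
```

Request:
move_tool:
  plan:
    - {"pos": [0,0,0.0013],"aperture": 0.03}
    - {"pos": [0,0,0.0013],"aperture": 0.03}
    - {"pos": [0,0,0.0013],"aperture": 0.03}

```text
time_s: 14.95
tool_pos: [0.6049, -0.0994, 0.0923]
tool_rot: [179.9, -0.0, 90.0]
force: [-0.9, 0.5, 4.6]
grip_width: 0.0418
grasp_force: 15.0
```

Converted, -0.075 m / 0.75 = -0.1, -0.045 m / 0.75 = -0.06.

Request:
move_tool:
  plan:
    - {"aperture": 0.045}
    - {"aperture": 0.05}
    - {"aperture": 0.05}
    - {"aperture": 0.05}
    - {"pos": [0,0,-0.0067],"aperture": 0.05}
    - {"pos": [0,0,-0.0267],"aperture": 0.05}
    - {"pos": [0,0,-0.06],"aperture": 0.05}
    - {"pos": [0,0,-0.1],"aperture": 0.05}

```text
time_s: 15.62
tool_pos: [0.6031, -0.0991, 0.1658]
tool_rot: [-179.8, 0.0, 89.9]
force: [1.1, -0.1, -0.1]
grip_width: 0.0499
grasp_force: 0.0
```

Request:
move_tool:
  plan:
    - {"pos": [0,0,-0.04],"aperture": 0.05}
    - {"pos": [0,0,-0.0667],"aperture": 0.087}
    - {"pos": [0,0,-0.0667],"aperture": 0.087}

```text
time_s: 15.87
tool_pos: [0.6071, -0.1002, 0.2219]
tool_rot: [179.5, 0.0, 89.9]
force: [0.7, -0.7, 0.4]
grip_width: 0.057
grasp_force: 0.0
```

```bash
python3 g.py .4783 .1203 .2 82.5
```

```text
delta [ 0.2204 -0.1292  0.0207] turn 7.4 tilt [ 0.5 -0. ]
```

Converted, 0.22 m / 0.75 = 0.2933, 0.2 m / 0.75 = 0.2667, 7.4 degrees / 360 = 0.0206.

Request:
move_tool:
  plan:
    - {"pos": [0.0133,-0.008,0],"aperture": 0.087}
    - {"pos": [0.0467,-0.028,0],"turn": 0.0028,"aperture": 0.087}
    - {"pos": [0.0867,-0.0507,0],"turn": 0.0056,"aperture": 0.087}
    - {"pos": [0.1333,-0.0787,0],"turn": 0.0083,"aperture": 0.087}
    - {"pos": [0.18,-0.1053,0],"turn": 0.0111,"aperture": 0.087}
    - {"pos": [0.2267,-0.1333,0],"turn": 0.0139,"aperture": 0.087}
    - {"pos": [0.2667,-0.156,0],"turn": 0.0167,"aperture": 0.087}
    - {"pos": [0.2933,-0.172,0],"turn": 0.0206,"aperture": 0.087}

```text
time_s: 16.53
tool_pos: [0.472, 0.1249, 0.215]
tool_rot: [-179.8, -0.0, 82.8]
force: [0.6, 0.8, 0.0]
grip_width: 0.0869
grasp_force: 0.0
```

Request:
move_tool:
  plan:
    - {"aperture": 0.087}
    - {"aperture": 0.087}
    - {"aperture": 0.087}

```text
time_s: 16.78
tool_pos: [0.4751, 0.1202, 0.2156]
tool_rot: [-180.0, 0.1, 82.6]
force: [1.6, 0.1, 0.4]
grip_width: 0.0869
grasp_force: 0.0
```

```bash
python3 g.py .4783 .1203 .071 82.5;python3 -c "
from cell import env;import cv2,numpy as np
cv2.imwrite('pics/f.png',cv2.resize(env.read_camera('side')['color'][140:370,245:445],None,fx=2.6,fy=2.6))"
```

```text
delta [0.0007 0.0032 0.1446] turn 0.1 tilt [-0.   0.1]
```

View pics/f.png

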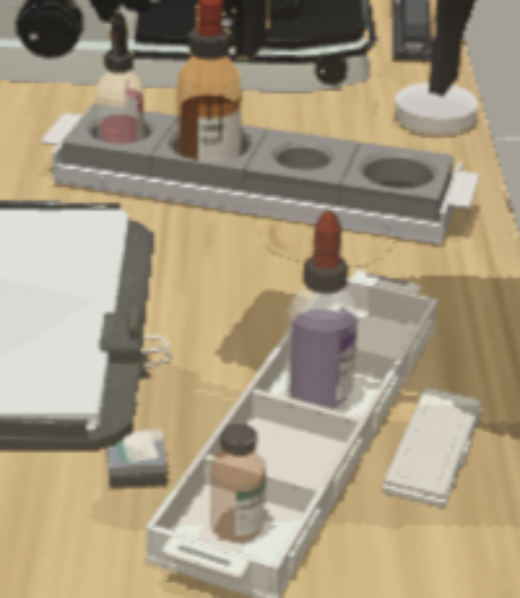

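Small (120,130) and large (208,130) stand upright in bores b and d. Medium (325,355) and squat (238,490) are undisturbed in the rack. Next I'll pick the medium.

Converted, 0.1445 m / 0.75 = 0.1927, 0.14 m / 0.75 = 0.1867.

Request:
move_tool:
  plan:
    - {"pos": [0.0007,0.004,0.0267],"aperture": 0.087}
    - {"pos": [0.0007,0.004,0.06],"aperture": 0.087}
    - {"pos": [0.0007,0.004,0.0933],"aperture": 0.087}
    - {"pos": [0.0007,0.004,0.1333],"aperture": 0.087}
    - {"pos": [0.0007,0.004,0.1667],"aperture": 0.087}
    - {"pos": [0.0007,0.004,0.1867],"aperture": 0.087}
    - {"pos": [0.0007,0.004,0.1927],"aperture": 0.087}
    - {"pos": [0.0007,0.004,0.1927],"aperture": 0.087}

```text
time_s: 17.5
tool_pos: [0.4781, 0.1191, 0.0706]
tool_rot: [-179.9, 0.1, 82.4]
force: [0.2, -0.2, 1.5]
grip_width: 0.0868
grasp_force: 0.0
```

Request:
move_tool:
  plan:
    - {"aperture": 0.06}
    - {"aperture": 0.05}
    - {"aperture": 0.04}
    - {"aperture": 0.03}
    - {"aperture": 0.025}
    - {"aperture": 0.025}
    - {"aperture": 0.025}
    - {"aperture": 0.025}
  squeeze: 15

```text
time_s: 18.17
tool_pos: [0.4787, 0.121, 0.072]
tool_rot: [180.0, -0.0, 82.6]
force: [0.8, 0.0, -0.3]
grip_width: 0.0417
grasp_force: 0.0
```

Request:
move_tool:
  plan:
    - {"aperture": 0.025}
    - {"aperture": 0.025}
    - {"aperture": 0.025}

```text
time_s: 18.42
tool_pos: [0.4786, 0.121, 0.0719]
tool_rot: [-180.0, -0.0, 82.6]
force: [-1.1, -0.1, 0.8]
grip_width: 0.0359
grasp_force: 15.0
```

Converted, -0.08 m / 0.75 = -0.1067, -0.075 m / 0.75 = -0.1.

Request:
move_tool:
  plan:
    - {"pos": [0,0,-0.0067],"aperture": 0.025}
    - {"pos": [0,0,-0.0267],"aperture": 0.025}
    - {"pos": [0,0,-0.0533],"aperture": 0.025}
    - {"pos": [0,0,-0.08],"aperture": 0.025}
    - {"pos": [0,0,-0.1],"aperture": 0.025}
    - {"pos": [0,0,-0.1067],"aperture": 0.025}
    - {"pos": [0,0,-0.1067],"aperture": 0.025}

```text
time_s: 19.0
tool_pos: [0.4795, 0.1212, 0.1532]
tool_rot: [179.9, -0.1, 82.6]
force: [-0.2, 0.4, -1.6]
grip_width: 0.0354
grasp_force: 15.0
```

```bash
python3 g.py .4775 -.0987 .15 90
```

```text
delta [-0.2183  0.0265  0.0028] turn -7.4 tilt [ 0.1 -0.1]
```

Converted, -0.218 m / 0.75 = -0.2907, -0.2 m / 0.75 = -0.2667, -7.4 degrees / 360 = -0.0206.

Request:
move_tool:
  plan:
    - {"pos": [-0.0133,0.0013,0],"aperture": 0.025}
    - {"pos": [-0.0467,0.0053,0],"turn": -0.0028,"aperture": 0.025}
    - {"pos": [-0.0867,0.0107,0],"turn": -0.0056,"aperture": 0.025}
    - {"pos": [-0.1333,0.016,0],"turn": -0.0083,"aperture": 0.025}
    - {"pos": [-0.18,0.0213,0],"turn": -0.0111,"aperture": 0.025}
    - {"pos": [-0.2267,0.0267,0],"turn": -0.0139,"aperture": 0.025}
    - {"pos": [-0.2667,0.032,0],"turn": -0.0167,"aperture": 0.025}
    - {"pos": [-0.2907,0.0353,0],"turn": -0.0206,"aperture": 0.025}

```text
time_s: 19.67
tool_pos: [0.4748, -0.1035, 0.1507]
tool_rot: [-179.9, 0.1, 89.7]
force: [0.1, -0.8, -1.2]
grip_width: 0.0356
grasp_force: 15.0
```

Request:
move_tool:
  plan:
    - {"aperture": 0.025}
    - {"aperture": 0.025}
    - {"aperture": 0.025}

```text
time_s: 19.92
tool_pos: [0.4759, -0.0982, 0.1508]
tool_rot: [-179.9, -0.0, 90.0]
force: [0.0, 0.5, -0.7]
grip_width: 0.0356
grasp_force: 15.0
```

```bash
python3 g.py .4775 -.0987 .0799 90
```

```text
delta [-0.0006  0.0018  0.0709] turn -0.0 tilt [-0.1 -0. ]
```

The manual's scale: shifts go in shares of 0.75 m and turns go in shares of 360 degrees. Converting my numbers, 0.045 m / 0.75 = 0.06, 0.042 m / 0.75 = 0.056.

Request:
move_tool:
  plan:
    - {"pos": [0,0.002,0.0133],"aperture": 0.025}
    - {"pos": [0,0.002,0.0333],"aperture": 0.025}
    - {"pos": [0,0.002,0.048],"aperture": 0.025}
    - {"pos": [0,0.002,0.056],"aperture": 0.025}
    - {"pos": [0,0.002,0.06],"aperture": 0.025}
    - {"pos": [0,0.002,0.06],"aperture": 0.025}

```text
time_s: 20.42
tool_pos: [0.4776, -0.0983, 0.1059]
tool_rot: [-179.9, 0.0, 90.0]
force: [0.3, 0.1, 0.1]
grip_width: 0.0358
grasp_force: 15.0
```

```bash
python3 g.py .4775 -.0987 .0799 90
```

```text
delta [-0.0003 -0.0001  0.026 ] turn -0.0 tilt [-0.1  0. ]
```

Converted, 0.0255 m / 0.75 = 0.034, 0.024 m / 0.75 = 0.032.

Request:
move_tool:
  plan:
    - {"pos": [0,0,0.0067],"aperture": 0.025}
    - {"pos": [0,0,0.0133],"aperture": 0.025}
    - {"pos": [0,0,0.02],"aperture": 0.025}
    - {"pos": [0,0,0.0253],"aperture": 0.025}
    - {"pos": [0,0,0.0293],"aperture": 0.025}
    - {"pos": [0,0,0.032],"aperture": 0.025}
    - {"pos": [0,0,0.034],"aperture": 0.025}
    - {"pos": [0,0,0.034],"aperture": 0.025}

```text
time_s: 21.08
tool_pos: [0.4781, -0.0987, 0.0811]
tool_rot: [-180.0, 0.0, 90.0]
force: [0.6, 0.7, -0.4]
grip_width: 0.0355
grasp_force: 15.0
```

Request:
move_tool:
  plan:
    - {"pos": [0,0,0.0007],"aperture": 0.025}
    - {"pos": [0,0,0.0007],"aperture": 0.025}

```text
time_s: 21.25
tool_pos: [0.4783, -0.0987, 0.081]
tool_rot: [180.0, -0.0, 90.0]
force: [-0.4, 0.3, -1.1]
grip_width: 0.0356
grasp_force: 15.0
```

Request:
move_tool:
  plan:
    - {"pos": [0,0,0.0013],"aperture": 0.025}
    - {"pos": [0,0,0.0013],"aperture": 0.025}
    - {"pos": [0,0,0.0013],"aperture": 0.025}

```text
time_s: 21.5
tool_pos: [0.4783, -0.0986, 0.0799]
tool_rot: [180.0, -0.0, 90.0]
force: [-0.5, -0.2, -0.2]
grip_width: 0.0358
grasp_force: 15.0
```

Converted, 0.001 m / 0.75 = 0.0013, 0.0005 m / 0.75 = 0.0007.

Request:
move_tool:
  plan:
    - {"pos": [0,0,0.0007],"aperture": 0.025}
    - {"pos": [0,0,0.0013],"aperture": 0.025}
    - {"pos": [0,0,0.0013],"aperture": 0.025}

```text
time_s: 21.75
tool_pos: [0.4784, -0.0987, 0.0799]
tool_rot: [-180.0, -0.0, 90.0]
force: [-2.5, 0.2, 8.5]
grip_width: 0.0354
grasp_force: 15.0
```

Request:
move_tool:
  plan:
    - {"aperture": 0.04}
    - {"aperture": 0.05}
    - {"aperture": 0.055}
    - {"aperture": 0.055}
    - {"pos": [0,0,-0.0067],"aperture": 0.055}
    - {"pos": [0,0,-0.0267],"aperture": 0.055}
    - {"pos": [0,0,-0.06],"aperture": 0.055}
    - {"pos": [0,0,-0.1],"aperture": 0.055}

```text
time_s: 22.42
tool_pos: [0.4768, -0.0988, 0.1537]
tool_rot: [-179.8, 0.0, 89.9]
force: [1.3, 0.5, -0.3]
grip_width: 0.0548
grasp_force: 0.0
```

Request:
move_tool:
  plan:
    - {"pos": [0,0,-0.04],"aperture": 0.055}
    - {"pos": [0,0,-0.0667],"aperture": 0.087}
    - {"pos": [0,0,-0.0667],"aperture": 0.087}

```text
time_s: 22.67
tool_pos: [0.4809, -0.0992, 0.2085]
tool_rot: [179.5, -0.1, 89.9]
force: [1.5, 0.3, 0.3]
grip_width: 0.0622
grasp_force: 0.0
```

```bash
python3 g.py .492 .2323 .2 82.5
```

```text
delta [0.3315 0.0107 0.009 ] turn 7.4 tilt [ 0.5 -0.1]
```

Converted, 0.3 m / 0.75 = 0.4, 0.26 m / 0.75 = 0.3467, 7.4 degrees / 360 = 0.0206.

Request:
move_tool:
  plan:
    - {"pos": [0.0267,0,0],"aperture": 0.087}
    - {"pos": [0.08,0.0027,0],"turn": 0.0028,"aperture": 0.087}
    - {"pos": [0.1333,0.004,0],"turn": 0.0056,"aperture": 0.087}
    - {"pos": [0.1867,0.0053,0],"turn": 0.0083,"aperture": 0.087}
    - {"pos": [0.24,0.008,0],"turn": 0.0111,"aperture": 0.087}
    - {"pos": [0.2933,0.0093,0],"turn": 0.0139,"aperture": 0.087}
    - {"pos": [0.3467,0.012,0],"turn": 0.0167,"aperture": 0.087}
    - {"pos": [0.4,0.014,0],"turn": 0.0206,"aperture": 0.087}

```text
time_s: 23.33
tool_pos: [0.4884, 0.2031, 0.2034]
tool_rot: [-180.0, 0.0, 82.5]
force: [0.5, -0.0, -0.1]
grip_width: 0.0868
grasp_force: 0.0
```

Request:
move_tool:
  plan:
    - {"pos": [0.0267,0,0],"aperture": 0.087}
    - {"pos": [0.04,0,0],"aperture": 0.087}
    - {"pos": [0.04,0,0],"aperture": 0.087}
    - {"pos": [0.04,0,0],"aperture": 0.087}

```text
time_s: 23.67
tool_pos: [0.4931, 0.229, 0.2034]
tool_rot: [-180.0, 0.1, 82.5]
force: [0.4, -1.3, -0.1]
grip_width: 0.087
grasp_force: 0.0
```

```bash
python3 g.py .492 .2323 .046 82.5
```

```text
delta [ 0.0034 -0.0015  0.1574] turn -0.0 tilt [-0.   0.1]
```

Converted, 0.157 m / 0.75 = 0.2093, 0.15 m / 0.75 = 0.2.

Request:
move_tool:
  plan:
    - {"pos": [0.0033,-0.002,0.0267],"aperture": 0.087}
    - {"pos": [0.0033,-0.002,0.0667],"aperture": 0.087}
    - {"pos": [0.0033,-0.002,0.1067],"aperture": 0.087}
    - {"pos": [0.0033,-0.002,0.1467],"aperture": 0.087}
    - {"pos": [0.0033,-0.002,0.18],"aperture": 0.087}
    - {"pos": [0.0033,-0.002,0.2],"aperture": 0.087}
    - {"pos": [0.0033,-0.002,0.2093],"aperture": 0.087}
    - {"pos": [0.0033,-0.002,0.2093],"aperture": 0.087}

```text
time_s: 24.33
tool_pos: [0.4911, 0.2306, 0.0457]
tool_rot: [-179.9, 0.1, 82.4]
force: [-0.1, -0.5, 1.0]
grip_width: 0.0869
grasp_force: 0.0
```

Request:
move_tool:
  plan:
    - {"aperture": 0.06}
    - {"aperture": 0.05}
    - {"aperture": 0.04}
    - {"aperture": 0.03}
    - {"aperture": 0.015}
    - {"aperture": 0.015}
    - {"aperture": 0.015}
    - {"aperture": 0.015}
  squeeze: 15

```text
time_s: 25.0
tool_pos: [0.4916, 0.2338, 0.047]
tool_rot: [180.0, -0.0, 82.6]
force: [0.8, -0.2, -0.6]
grip_width: 0.0416
grasp_force: 0.0
```

Request:
move_tool:
  plan:
    - {"aperture": 0.015}
    - {"aperture": 0.015}
    - {"aperture": 0.015}
    - {"aperture": 0.015}
    - {"aperture": 0.015}

```text
time_s: 25.42
tool_pos: [0.4916, 0.2337, 0.0468]
tool_rot: [-180.0, 0.0, 82.6]
force: [0.7, -0.2, -0.5]
grip_width: 0.0254
grasp_force: 15.0
```

Converted, -0.155 m / 0.75 = -0.2067, -0.15 m / 0.75 = -0.2.

Request:
move_tool:
  plan:
    - {"pos": [0,0,-0.0067],"aperture": 0.015}
    - {"pos": [0,0,-0.0267],"aperture": 0.015}
    - {"pos": [0,0,-0.06],"aperture": 0.015}
    - {"pos": [0,0,-0.0933],"aperture": 0.015}
    - {"pos": [0,0,-0.1333],"aperture": 0.015}
    - {"pos": [0,0,-0.1733],"aperture": 0.015}
    - {"pos": [0,0,-0.2],"aperture": 0.015}
    - {"pos": [0,0,-0.2067],"aperture": 0.015}

```text
time_s: 26.08
tool_pos: [0.4937, 0.2346, 0.2064]
tool_rot: [179.7, -0.3, 82.5]
force: [0.6, 0.1, -0.1]
grip_width: 0.0257
grasp_force: 15.0
```

Request:
move_tool:
  plan:
    - {"aperture": 0.015}
    - {"aperture": 0.015}

```text
time_s: 26.25
tool_pos: [0.4912, 0.2336, 0.2012]
tool_rot: [-180.0, 0.0, 82.6]
force: [-0.2, -0.4, -1.4]
grip_width: 0.0257
grasp_force: 15.0
```

```bash
python3 g.py .541 -.0988 .2 0; python3 -c "
from cell import env; print(env.get_obs()['qpos'])"
```

```text
delta [-0.3231  0.0924  0.0012] turn 82.6 tilt [-0.  0.]
[-53.95734979   6.93011323  27.89992508 102.25924204  -3.41551816
  71.68792655 -32.5903742 ]
```

Converted, -0.18 m / 0.75 = -0.24, -0.155 m / 0.75 = -0.2067, 45 degrees / 360 = 0.125.

Request:
move_tool:
  plan:
    - {"pos": [-0.0133,0.004,0],"turn": 0.0083,"aperture": 0.015}
    - {"pos": [-0.04,0.012,0],"turn": 0.025,"aperture": 0.015}
    - {"pos": [-0.0733,0.0213,0],"turn": 0.0417,"aperture": 0.015}
    - {"pos": [-0.1067,0.0307,0],"turn": 0.0583,"aperture": 0.015}
    - {"pos": [-0.14,0.04,0],"turn": 0.075,"aperture": 0.015}
    - {"pos": [-0.1733,0.0493,0],"turn": 0.0917,"aperture": 0.015}
    - {"pos": [-0.2067,0.0587,0],"turn": 0.1083,"aperture": 0.015}
    - {"pos": [-0.24,0.068,0],"turn": 0.125,"aperture": 0.015}

```text
time_s: 26.92
tool_pos: [0.5177, 0.0472, 0.1998]
tool_rot: [-179.9, 0.2, 37.3]
force: [0.6, -0.9, -0.8]
grip_width: 0.0254
grasp_force: 14.9
```

```bash
python3 g.py .541 -.0988 .2 0
```

```text
delta [-6.980e-02  1.303e-01 -1.000e-04] turn 37.3 tilt [0.  0.2]
```

Converted, 0.125 m / 0.75 = 0.1667, 0.12 m / 0.75 = 0.16, 37.5 degrees / 360 = 0.1042.

Request:
move_tool:
  plan:
    - {"pos": [-0.0067,0.0147,0],"turn": 0.0167,"aperture": 0.015}
    - {"pos": [-0.02,0.04,0],"turn": 0.0333,"aperture": 0.015}
    - {"pos": [-0.0333,0.0667,0],"turn": 0.05,"aperture": 0.015}
    - {"pos": [-0.0467,0.0933,0],"turn": 0.0667,"aperture": 0.015}
    - {"pos": [-0.06,0.12,0],"turn": 0.0833,"aperture": 0.015}
    - {"pos": [-0.0733,0.144,0],"turn": 0.0972,"aperture": 0.015}
    - {"pos": [-0.084,0.16,0],"turn": 0.1042,"aperture": 0.015}
    - {"pos": [-0.088,0.1667,0],"turn": 0.1042,"aperture": 0.015}

```text
time_s: 27.58
tool_pos: [0.5416, -0.0934, 0.2005]
tool_rot: [179.9, 0.2, -0.2]
force: [-0.5, -0.5, -0.4]
grip_width: 0.0255
grasp_force: 15.0
```

Request:
move_tool:
  plan:
    - {"aperture": 0.015}
    - {"aperture": 0.015}

```text
time_s: 27.75
tool_pos: [0.5424, -0.0897, 0.2011]
tool_rot: [-180.0, 0.1, 0.2]
force: [0.3, -0.1, -0.5]
grip_width: 0.0254
grasp_force: 15.0
```

```bash
python3 g.py .541 -.0988 .0548 0
```

```text
delta [-0.0012  0.0092  0.1463] turn 0.2 tilt [-0.   0.1]
```

Converted, 0.065 m / 0.75 = 0.0867, 0.062 m / 0.75 = 0.0827.

Request:
move_tool:
  plan:
    - {"pos": [-0.0013,0.0067,0],"aperture": 0.015}
    - {"pos": [-0.0013,0.012,0.0133],"aperture": 0.015}
    - {"pos": [-0.0013,0.012,0.04],"aperture": 0.015}
    - {"pos": [-0.0013,0.012,0.0667],"aperture": 0.015}
    - {"pos": [-0.0013,0.012,0.0827],"aperture": 0.015}
    - {"pos": [-0.0013,0.012,0.0867],"aperture": 0.015}
    - {"pos": [-0.0013,0.012,0.0867],"aperture": 0.015}

```text
time_s: 28.33
tool_pos: [0.541, -0.0994, 0.1358]
tool_rot: [180.0, 0.1, 0.1]
force: [-0.1, 0.5, -1.2]
grip_width: 0.0253
grasp_force: 15.0
```

```bash
python3 g.py .541 -.0988 .0548 0;python3 -c "
from cell import env;import cv2,numpy as np
cv2.imwrite('pics/g.png',cv2.resize(env.read_camera('side')['color'][80:250,230:445],None,fx=3,fy=3))"
```

```text
delta [ 0.0002 -0.0006  0.081 ] turn 0.1 tilt [0.  0.1]
```

View pics/g.png

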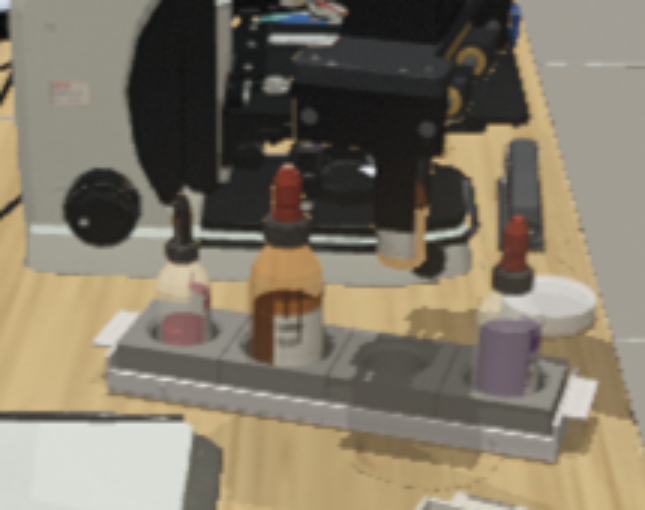

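Side view: three bottles upright in b (180,330), d (287,350) and c (508,375). Squat is held above a, at (400,255). Before lowering I'll check the gripper's clearance to the microscope stage.

```bash
python3 - <<'E'
from h import *
for s in [(240,168),(320,172),(377,172)]: print('base',atz('side',s,0)[:2])
for t in [(447,125),(455,165),(470,205),(485,245),(497,258)]:
    print(t,[atz('top',t,z)[:2].round(3) for z in (0,.05,.1,.15)])
for t,s in [((497,258),(386,158)),((497,258),(386,142)),((455,165),(297,158))]: print(tri(t,s))
E
python3 -c "
import cv2
t=cv2.imread('pics/top0.png'); cv2.imwrite('pics/i.png',cv2.resize(t[90:300,380:640],None,fx=3,fy=2.85))"
```

```text
base [ 0.81456919 -0.21374068]
base [ 0.65777212 -0.24558245]
base [ 0.55087165 -0.28070493]
(447, 125) [array([ 0.804, -0.206]), array([ 0.782, -0.19 ]), array([ 0.76 , -0.174]), array([ 0.739, -0.159])]
(455, 165) [array([ 0.719, -0.217]), array([ 0.703, -0.201]), array([ 0.686, -0.184]), array([ 0.669, -0.168])]
(470, 205) [array([ 0.638, -0.241]), array([ 0.625, -0.224]), array([ 0.613, -0.206]), array([ 0.601, -0.188])]
(485, 245) [array([ 0.558, -0.265]), array([ 0.55 , -0.246]), array([ 0.543, -0.227]), array([ 0.535, -0.208])]
(497, 258) [array([ 0.533, -0.287]), array([ 0.526, -0.266]), array([ 0.52 , -0.246]), array([ 0.514, -0.226])]
(array([ 0.53072462, -0.27166253,  0.03614556]), np.float64(0.002650355568027046))
(array([ 0.52796623, -0.25548242,  0.07539613]), np.float64(0.004720868363017397))
(array([ 0.69769808, -0.20338968,  0.0440018 ]), np.float64(0.006761653070971792))
```

View pics/i.png

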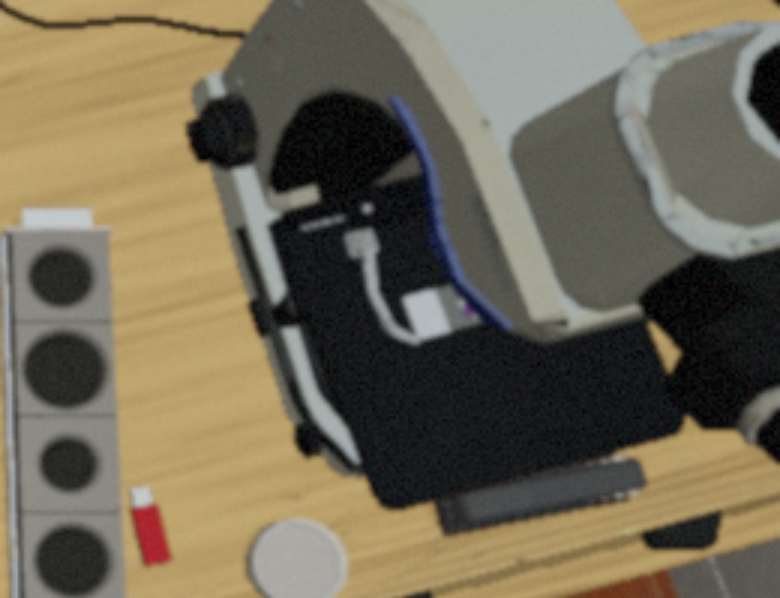

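Near insert a the microscope stays beyond y = -0.22, and its left edge is the low base. The gripper reaches only -0.194, so it's clear to lower.

Converted, 0.055 m / 0.75 = 0.0733, 0.05 m / 0.75 = 0.0667.

Request:
move_tool:
  plan:
    - {"pos": [0,0,0.0133],"aperture": 0.015}
    - {"pos": [0,0,0.0333],"aperture": 0.015}
    - {"pos": [0,0,0.0493],"aperture": 0.015}
    - {"pos": [0,0,0.06],"aperture": 0.015}
    - {"pos": [0,0,0.0667],"aperture": 0.015}
    - {"pos": [0,0,0.0733],"aperture": 0.015}
    - {"pos": [0,0,0.0733],"aperture": 0.015}

```text
time_s: 28.97
tool_pos: [0.5414, -0.0996, 0.0811]
tool_rot: [180.0, 0.1, 0.1]
force: [0.2, 0.3, 0.0]
grip_width: 0.0256
grasp_force: 15.0
```

```bash
python3 g.py .541 -.0988 .0548 0
```

```text
delta [-0.0004 -0.0009  0.0263] turn 0.1 tilt [0.  0.1]
```

Converted, 0.0255 m / 0.75 = 0.034, 0.024 m / 0.75 = 0.032.

Request:
move_tool:
  plan:
    - {"pos": [0,-0.0011,0.0067],"aperture": 0.015}
    - {"pos": [0,-0.0011,0.0133],"aperture": 0.015}
    - {"pos": [0,-0.0011,0.02],"aperture": 0.015}
    - {"pos": [0,-0.0011,0.0253],"aperture": 0.015}
    - {"pos": [0,-0.0011,0.0293],"aperture": 0.015}
    - {"pos": [0,-0.0011,0.032],"aperture": 0.015}
    - {"pos": [0,-0.0011,0.034],"aperture": 0.015}
    - {"pos": [0,-0.0011,0.034],"aperture": 0.015}

```text
time_s: 29.63
tool_pos: [0.5416, -0.0989, 0.0561]
tool_rot: [-180.0, 0.0, 0.1]
force: [0.2, -0.3, -1.1]
grip_width: 0.0258
grasp_force: 15.0
```

Request:
move_tool:
  plan:
    - {"pos": [0,0,0.0007],"aperture": 0.015}
    - {"pos": [0,0,0.0007],"aperture": 0.015}
    - {"pos": [0,0,0.0007],"aperture": 0.015}

```text
time_s: 29.88
tool_pos: [0.5419, -0.0989, 0.056]
tool_rot: [-180.0, -0.0, 0.1]
force: [-0.7, -0.4, 0.0]
grip_width: 0.0251
grasp_force: 15.0
```

Request:
move_tool:
  plan:
    - {"pos": [0,0,0.0013],"aperture": 0.015}
    - {"pos": [0,0,0.0013],"aperture": 0.015}
    - {"pos": [0,0,0.0013],"aperture": 0.015}

```text
time_s: 30.13
tool_pos: [0.5418, -0.0989, 0.0549]
tool_rot: [-180.0, -0.0, 0.1]
force: [-0.6, -0.6, -0.1]
grip_width: 0.0258
grasp_force: 15.0
```

Converted, 0.001 m / 0.75 = 0.0013, 0.0005 m / 0.75 = 0.0007.

Request:
move_tool:
  plan:
    - {"pos": [0,0,0.0007],"aperture": 0.015}
    - {"pos": [0,0,0.0013],"aperture": 0.015}
    - {"pos": [0,0,0.0013],"aperture": 0.015}

```text
time_s: 30.38
tool_pos: [0.5421, -0.099, 0.0547]
tool_rot: [-180.0, -0.0, 0.1]
force: [-1.6, 0.0, 6.4]
grip_width: 0.0259
grasp_force: 15.0
```

Converted, -0.075 m / 0.75 = -0.1, -0.045 m / 0.75 = -0.06.

Request:
move_tool:
  plan:
    - {"aperture": 0.03}
    - {"aperture": 0.04}
    - {"aperture": 0.05}
    - {"aperture": 0.05}
    - {"pos": [0,0,-0.0067],"aperture": 0.05}
    - {"pos": [0,0,-0.0267],"aperture": 0.05}
    - {"pos": [0,0,-0.06],"aperture": 0.05}
    - {"pos": [0,0,-0.1],"aperture": 0.05}

```text
time_s: 31.05
tool_pos: [0.5404, -0.0988, 0.1285]
tool_rot: [180.0, 0.2, 0.0]
force: [0.5, 1.0, 0.6]
grip_width: 0.05
grasp_force: 0.0
```

Request:
move_tool:
  plan:
    - {"pos": [0,0,-0.0333],"aperture": 0.05}
    - {"pos": [0,0,-0.08],"aperture": 0.05}
    - {"pos": [0,0,-0.12],"aperture": 0.05}
    - {"pos": [0,0,-0.1467],"aperture": 0.05}
    - {"pos": [0,0,-0.1467],"aperture": 0.05}
    - {"pos": [0,-0.0267,-0.1467],"aperture": 0.05}
    - {"pos": [0,-0.08,-0.1467],"aperture": 0.05}
    - {"pos": [0,-0.1333,-0.1467],"aperture": 0.05}

```text
time_s: 31.72
tool_pos: [0.5413, 0.0004, 0.2388]
tool_rot: [-180.0, -0.0, -0.2]
force: [1.3, 1.3, 0.8]
grip_width: 0.0497
grasp_force: 0.0
```

Request:
move_tool:
  plan:
    - {"pos": [0,-0.0533,0],"aperture": 0.05}
    - {"pos": [0,-0.1067,0],"aperture": 0.05}
    - {"pos": [0,-0.1467,0],"aperture": 0.05}
    - {"pos": [0,-0.1733,0],"aperture": 0.05}
    - {"pos": [0,-0.1733,0],"aperture": 0.05}
    - {"pos": [0,-0.1733,0],"aperture": 0.05}

```text
time_s: 32.22
tool_pos: [0.541, 0.1322, 0.2381]
tool_rot: [179.9, 0.1, 0.2]
force: [0.4, -1.0, 0.1]
grip_width: 0.0498
grasp_force: 0.0
```

```bash
python3 -c "
from cell import env;import cv2,numpy as np
a=env.read_camera('top')['color'][150:330,340:450];b=env.read_camera('side')['color'][110:250,240:440]
cv2.imwrite('pics/j.png',np.hstack([cv2.resize(a,(290,475)),cv2.resize(b,(500,475))]))"
```

```text
(no output)
```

View pics/j.png

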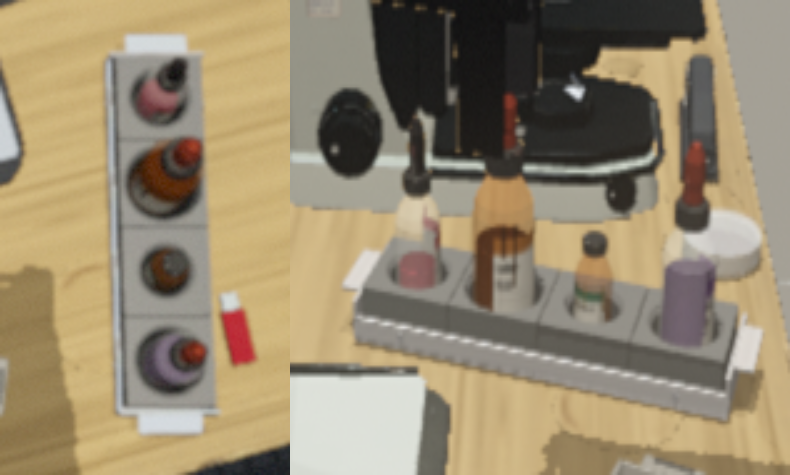

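All four bottles stand upright in their own bores. In the top view, b is at (160,95), d at (165,178), a at (166,270) and c at (172,360). The arm is clear, so I'm handing in.

```bash
python3 -c "
from cell import env; print(env.sign_off())"
```

```text
the job is handed in; nothing more can be done
None
```

All four bottles stand upright in their own inserts (small in b, large in d, squat in a, medium in c), each lowered until it touched the bore floor, with the arm clear, and the job is handed in at about 32 s; the hand-in gave no verdict.

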